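# Lock the deed box on the study desk

## Task

Lock the deed box: swing its hasp shut so that it lies flat over the staple, then take the round-headed key from the key block, work it past the sticky pins of the lock until it is fully home, and turn it a quarter turn clockwise to the stop. The lock springs back, so finish still gripping the key and holding it turned; leave the other key and everything else on the desk where it stands.

Things in the scene. Friction and masses are not known exactly. Their poses are not given: they have to be found in the camera images.
- deed_box: Dark steel box, shut, fixed, 150 (x) x 260 (y) x 85 mm high. Origin: centre of underside; z up. On its flat top, along the centre line: hasp hinge at y +35 mm, staple at y -20, steel lock case at y -85 (56 x 50 mm, 10 mm high) with a brass cylinder. A bolt slides out of the case over the shut hasp's end as the key turns.
- hasp_hinge (a point): Middle of the hasp's hinge line, 5 mm above the box top. The line runs along the box's x. Axes as the box's. The staple, a bridge 12 x 14 mm, stands 55 mm from here towards -y, 14 mm high above the box top.
- hasp_end (a point): Middle of the hasp strap's free end. The strap is a steel plate 36 mm wide, 4 mm thick, reaching 85 mm from the hinge line to this end. From 3 to 43 mm it is solid; from 43 to 67 mm it has a 17 mm wide window that goes over the staple.
- hasp (a joint): Hasp angle, rad. 0: shut, flat, free end towards the lock (box -y). 1.57: upright. 2.3: stop, leaning to box +y. Starts at 1.7 to 2.25. At angle a the free end lies -85*cos(a) mm along box y and 85*sin(a) mm up from the hinge. Stiff hinge (0.08 N m friction): stays where left. Closed fingers can push it over by its outer (+y) side, then press it flat.
- keyway (a point): Centre of the key slot's mouth, on the axis of the brass cylinder, in its top face, 97 mm above the desk. Slot: 16 mm along this x, 7 mm along y, 36 mm deep, straight down. Turns with the cylinder; at rest x is along the box's x. Either way round fits. Two sprung sticky pins, 11 and 17 mm down, yield to a push of about 5 to 15 N, helped by small turns to and fro.
- plug (a joint): Turn of the lock cylinder, rad. 0: rest. Grows clockwise seen from above; stop at 1.57. A spring (0.08 N m per rad) turns it most of the way back when let go. The key has about 0.14 rad of play in the slot.
- round_key: Steel key with a round head, upright in the key block, 60 g. Origin: blade tip; z up to the head; x along the flat. Blade 14 (x) x 5 (y) mm, 28 long, rounded tip; shoulder 26 x 10 mm at z 28 to 34; head a disc 36 mm across, 10 mm thick (y), centre z 51, top z 69. Grip the head across y, from above. Home: shoulder on the cylinder face, origin 28 mm below keyway. Half turn about z looks the same.
- square_key: The other key, to be left alone: like the round-headed one but with a rectangular head 44 mm wide, 10 mm thick, top at z 54 mm above its tip (the origin). Stands in the block's other slot.
- key_block: Wooden block, fixed, 60 (x) x 160 (y) x 40 mm high. Origin: centre of underside, z up. Two slots in its top at y +35 and -35 mm, 16 mm along y, 7 mm along x; a key stands loosely in each, shoulder on the block, the flat of the key along y. Either key may be in either slot.
- toy_car: Red toy car, 84 mm long, loose, standing by. Origin: centre of its underside. To be left alone.
- paperweight: Round green glass paperweight, 58 mm across, 36 mm high, loose, standing by. Origin: centre of its underside. To be left alone.
- mug: White mug, 92 mm high, loose, standing by. Origin: centre of its underside. To be left alone.
- pen_pot: Round wooden pot with pens, 72 mm across, 180 mm high, loose, standing by. Origin: centre of its underside. To be left alone.
- vase: Closed blue ceramic vase, 125 mm high, loose, standing by. Origin: centre of its underside. To be left alone.
- stapler: Black desk stapler, 140 mm long, 47 mm high, loose, standing by. Origin: centre of its underside. To be left alone.

How it is judged:
On the way, in this order (a step that is already met when the one before it is completed fails the run):
1. the hasp is shut over the staple (value of joint hasp below 0.07 rad and value of joint plug below 0.2 rad), for 0.2 s.
2. the round-headed key is fully home in the lock, not yet turned, hasp shut (value of joint hasp below 0.07 rad and z of round_key in the frame of keyway below -0.0255 m and horizontal distance between round_key and keyway below 0.004 m and angle between round_key's own z axis and vertical below 0.12 rad and value of joint plug below 0.35 rad), for 0.1 s.
3. the key, home, has turned the cylinder a quarter turn (value of joint hasp below 0.07 rad and z of round_key in the frame of keyway below -0.0255 m and horizontal distance between round_key and keyway below 0.004 m and angle between round_key's own z axis and vertical below 0.12 rad and value of joint plug above 1.3 rad), for 0.2 s.
At the end, for the whole second after the job is handed in: For the last second: hasp shut (0.07 rad); round key home (tip 25.5 mm or more below the keyway, within 4 mm of its axis, upright to 0.12 rad); cylinder turned over 1.3 rad and held by fingers gripping the key (over 2 N); other key within 15 mm, the rest within 30 mm of the start (all of step 3 and contact force between the fingers and round_key above 2 N and distance of square_key from where it was at the start of the episode below 0.015 m and distance of each of toy_car, paperweight, mug, pen_pot, vase, stapler from where it was at the start of the episode below 0.03 m); the arm keeps its last pose, push and grip.
It fails at once if the other key is taken or knocked out (moved 15 mm) (distance of square_key from where it was at the start of the episode above 0.015 m).
It fails at once if a bystander is moved more than 30 mm (distance of any of toy_car, paperweight, mug, pen_pot, vase, stapler from where it was at the start of the episode above 0.03 m).
It also fails if it takes over 61 s, if anything falls off the work surface, if the arm or the gripper's body presses on something with over 40 N, if the wrist force passes 120 N, or if a joint passes its speed limit or range.

## Robot

A 6-joint arm with a two-finger parallel gripper is mounted at the origin on the work surface. World frame = base frame: x ahead of the robot, y to its left, z up, the work surface at z = 0. Lengths are in m, angles in rad, forces in N, time in s.
With the tool pointing down it reaches from about 0.4 to 0.825 m from the base axis. Payload 7 kg.
Tool frame: the origin (TCP) lies at the very end of the fingers, on their centre line; the grasp point (between the pads) lies arm.hold_point_z behind it (arm.hold_point_z is the distance from the TCP to the grasp point, in m); z points along the fingers, y is the line along which they close (so a half turn about z gives the same grasp; the last joint's range is limited). The gripper opens to 88 mm and grips with 3 to 60 N. Pads are 19 mm wide; open, the fingers measure 130 mm over their backs; the gripper's body (78 mm by 193 mm) begins 47 mm behind the grasp point.
Start: joints at [1.615, 0.359, 0.012, 0, -1.224, -0.288], TCP at [0.163, 0.655, 0.227] pointing down, gripper open.
Joint ranges: [-3.07, 3.07], [-1.43, 2.12], [-1.02, 1.25], [-3.03, 1.67], [-3.05, -0], [-3.03, 3.03]. Speed limits (rad/s): [2.39, 2.39, 3.01, 3.14, 3.14, 3.14].

## Interface

Orientations are given as [roll, pitch, yaw] about the fixed x, y, z axes, in that order (R = Rz(yaw) Ry(pitch) Rx(roll)).
In Python, from station import arm gives the robot as it stands.
- The arm moves only by the tool creep_tool, called after ">>>" as name([rows], argument=value, ...), one row to a line, values as JSON. Schema: {"type":"object","properties":{"deltas":{"type":"array","items":{"type":"array","items":{"type":"array","items":{"type":"number"},"minItems":5,"maxItems":5},"minItems":1,"maxItems":20},"minItems":1,"maxItems":1},"clamp_n":{"type":"number"},"only":{"type":"string"},"quiet":{"type":"boolean"},"lines":{"type":"string"}},"required":["deltas"],"additionalProperties":false}. deltas is a list that holds a single list of rows (three levels of brackets), with 1 to 20 rows, each of 5 numbers: the finger opening in m, then dx, dy, dz in units of 5 mm, then a turn about the tool's z in units of 0.25 rad; each row is the pose to reach, as a shift and turn from the pose commanded when the call began, along the tool's axes at that moment; what a row does not reach only later rows make up. A row lasts 1/12 s, in which the tool goes at most 0.0417 m and 0.125 rad, less where a joint would pass 70% of its speed; a pose out of reach is approached as far as the arm can. The fingers move at their own pace and stop on an object; clamp_n is the grip in N (left out, the last holds). Time passes only in rows, so rows that do not move let the fingers close. The tool returns the time, the measured TCP pose, the force, the opening and the grip force at its end. only (a regular expression) keeps the lines of the reply that match it, lines (a string "A,B") keeps lines A to B, and quiet returns only ok. Input that does not fit is refused with a message, and nothing moves.
- arm.get_state(): the state, without advancing time (a new reading comes with each control period).
- arm.grab_frame(name): name is "side" or "top"; returns the picture (420x560x3 uint8, red, green, blue); there is no depth.
- arm.camera_params(name): a dict with "fx", "fy", "cx", "cy" (pixels), "T" (4x4, takes a point from camera to world coordinates). Camera axes: x right, y down, z forward; pixel columns grow to the right and rows downward; lengths in m; the calibration is good to about 2 mm. A picture is of the moment at which its call begins. camera_params takes no time and is no camera call.
- arm.job_done(): hands the job in; it is judged then, once.
The state is a dict: "t": time; "q": joint angles; "qd": joint speeds; "joint_efforts": joint torques, N m; "eef_pos": TCP position; "ee_rot": TCP orientation; "force": force on the tool from outside, world axes, zero at the start; "moment": the same for the moment, N m; "width": finger opening in m; "gripper_force": force on a finger pad.
Only numpy, scipy, OpenCV 4.12 (cv2) and the standard library are available. Lean on these libraries where they do the work, as an engineer would, in place of code of your own. Each camera call takes 0.05 s, during which the arm holds its last target. There are 200 camera calls.

## Working session

There is one attempt and no reset: what is moved stays moved. The work goes in short steps, Python scripts to look and compute and a tool call to move; the robot and the scene stay as the last step left them, time stands still between calls to the robot, and variables do not carry over. Pictures are saved under pics/ and viewed, at most 10 in all, crops included, and the job is handed in when it is done.

```bash
mkdir -p pics; ls; python3 - <<'E'
from station import arm
import cv2
for n in("side","top"):
    im=arm.grab_frame(n); cv2.imwrite(f"pics/{n}0.png",im[:,:,::-1])
    p=arm.camera_params(n); print(n,p)
print(arm.hold_point_z,arm.get_state())
E
```

```text
pics
side {'fx': 380.1860890169104, 'fy': 380.1860890169104, 'cx': 279.57135777150364, 'cy': 211.57028097436108, 'T': array([[-0.98276642, -0.11188493,  0.14714592,  0.43279975],
       [-0.18472315,  0.62410796, -0.75918812,  0.69690873],
       [-0.00689323, -0.77328585, -0.63402009,  0.7135643 ],
       [ 0.        ,  0.        ,  0.        ,  1.        ]])}
top {'fx': 427.7826914179158, 'fy': 427.7826914179158, 'cx': 268.8401135876759, 'cy': 213.50620663326924, 'T': array([[ 0.0211684 , -0.99819302,  0.05623688,  0.52689917],
       [-0.99976557, -0.02087868,  0.00573446, -0.0183975 ],
       [-0.00454995, -0.05634508, -0.99840099,  1.18019693],
       [ 0.        ,  0.        ,  0.        ,  1.        ]])}
0.0188 {'t': 0.1, 'q': array([ 1.61508174e+00,  3.59349983e-01,  1.11508430e-02, -2.67519797e-04,
       -1.22408251e+00, -2.88110947e-01]), 'qd': array([-0.00145919, -0.00160418,  0.0022629 ,  0.00099188, -0.00155988,
       -0.00148841]), 'joint_efforts': array([-1.29323849e-03, -5.84163594e+01,  2.93750936e+01,  7.01550364e+00,
        1.01313181e-02, -6.07211655e-05]), 'eef_pos': array([0.16288417, 0.65461474, 0.22570146]), 'ee_rot': array([ 3.14009709e+00, -1.80944306e-04, -2.43916490e-01]), 'force': array([0.24545293, 0.6891692 , 0.28900797]), 'moment': array([-0.01300877,  0.01639665,  0.00199708]), 'gripper_force': 0.0, 'width': 0.08761227238729614}
```

View pics/side0.png

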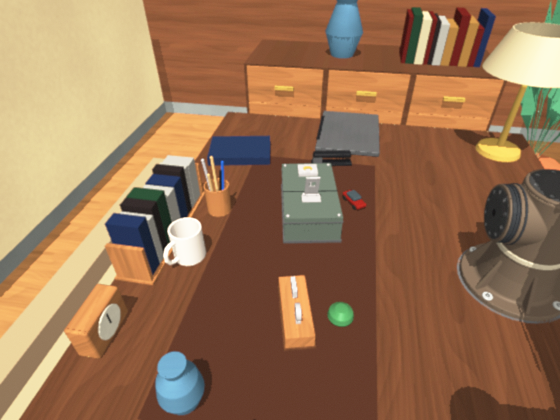

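View pics/top0.png

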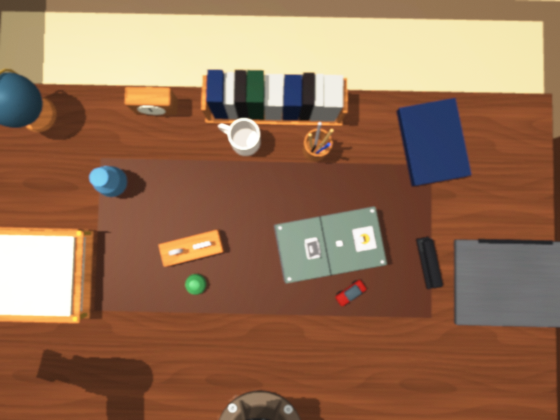

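The side view shows the box (310,200) with the hasp standing up, and the block with two keys (295,310). The top view shows the lock at (365,239), the hasp at (313,248), and the keys at (176,252) and (203,245). I'll enlarge these.

```bash
python3 - <<'E'
import cv2,numpy as np
s=cv2.imread("pics/side0.png");t=cv2.imread("pics/top0.png")
def ann(im,c0,r0,c1,r1,k,step=10):
    o=cv2.resize(im[r0:r1,c0:c1],None,fx=k,fy=k,interpolation=cv2.INTER_CUBIC)
    for c in range(c0,c1,step):
        cv2.line(o,((c-c0)*k,0),((c-c0)*k,6),(0,255,255),1); cv2.putText(o,str(c),((c-c0)*k,16),0,.35,(0,255,255),1)
    for r in range(r0,r1,step):
        cv2.line(o,(0,(r-r0)*k),(6,(r-r0)*k),(0,255,255),1); cv2.putText(o,str(r),(8,(r-r0)*k+4),0,.35,(0,255,255),1)
    return o
a=np.hstack([ann(s,270,155,350,245,5),ann(s,265,265,345,355,5)])
cv2.imwrite("pics/sc.png",a)
b=np.vstack([ann(t,268,200,393,290,6)[:, :750],]);cv2.imwrite("pics/tc1.png",b)
cv2.imwrite("pics/tc2.png",ann(t,150,222,235,275,9))
E
```

```text
(no output)
```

View pics/sc.png

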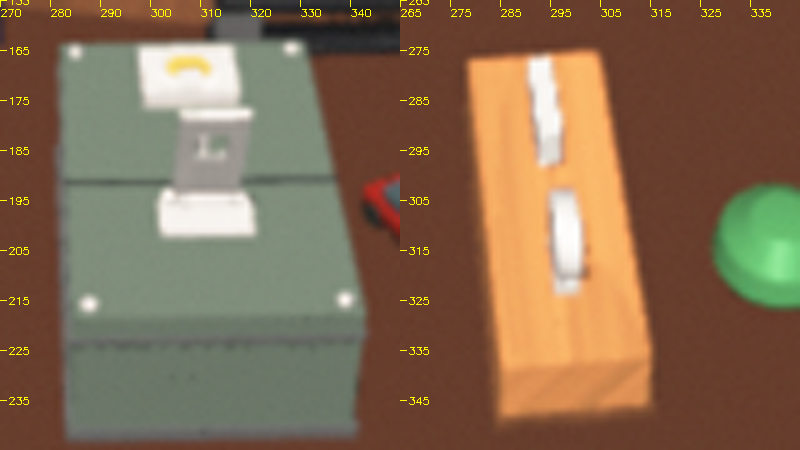

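View pics/tc1.png

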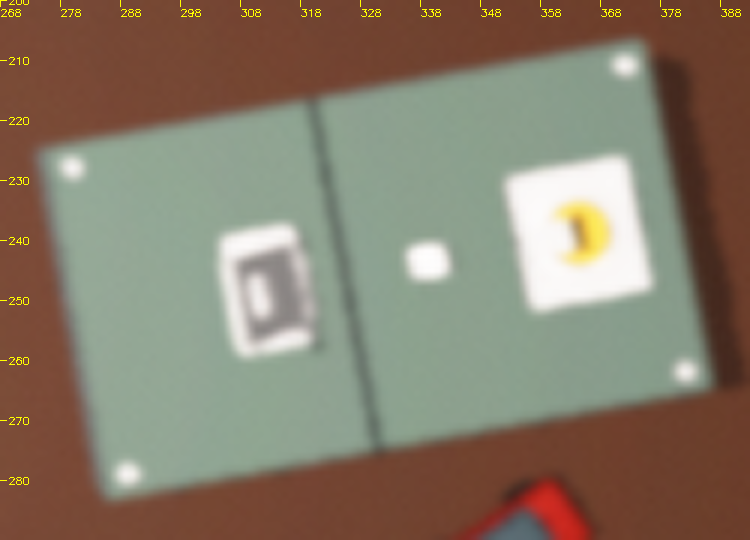

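View pics/tc2.png

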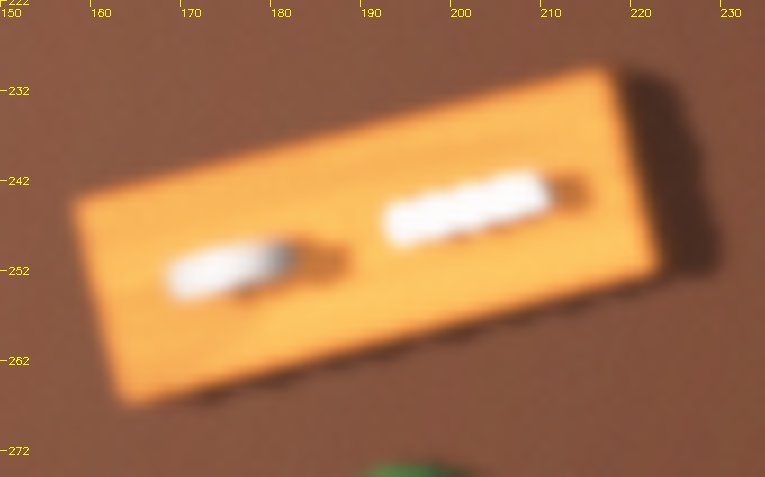

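The round-headed key is the near one in the side view, at (298,312). In the top view its head is at (176,251). The keyway is at top (364.5,239). I'll triangulate the corners and fit the poses.

```bash
cat > geo.py <<'E'
import numpy as np,cv2
from station import arm
from scipy.optimize import least_squares
P={n:arm.camera_params(n) for n in("side","top")}
def proj(n,X):
    p=P[n];T=np.linalg.inv(p["T"]);c=np.atleast_2d(X)@T[:3,:3].T+T[:3,3]
    return np.c_[p["fx"]*c[:,0]/c[:,2]+p["cx"],p["fy"]*c[:,1]/c[:,2]+p["cy"]]
def tri(a,b):
    a=np.atleast_2d(a);b=np.atleast_2d(b)
    f=lambda x:np.r_[(proj("side",x.reshape(-1,3))-a).ravel(),(proj("top",x.reshape(-1,3))-b).ravel()]
    s=least_squares(f,np.tile([.5,0,.05],len(a)));return s.x.reshape(-1,3),s.fun
def rect(loc,side,top,z=None):
    loc=np.array(loc)
    def pts(q):
        c,s=np.cos(q[2]),np.sin(q[2]);return np.c_[q[0]+c*loc[:,0]-s*loc[:,1],q[1]+s*loc[:,0]+c*loc[:,1],np.full(len(loc),q[3])]
    f=lambda q:np.r_[(proj("side",pts(q))-side).ravel(),(proj("top",pts(q))-top).ravel()]
    s=least_squares(f,[.5,0,0,.05]);return s.x,np.abs(s.fun).max()
def ray(n,uv,z):
    p=P[n];d=p["T"][:3,:3]@[(uv[0]-p["cx"])/p["fx"],(uv[1]-p["cy"])/p["fy"],1];o=p["T"][:3,3];return o+d*(z-o[2])/d[2]
E
python3 - <<'E'
from geo import *
np.set_printoptions(precision=4,suppress=True)
# order TL(+x,+y) TR(+x,-y) BR(-x,-y) BL(-x,+y)
L=np.array([[1,1],[1,-1],[-1,-1],[-1,1]])
bs=[[284.8,338.4],[278.6,276.6],[304.6,275.4],[315.2,335.4]];bt=[[158.4,244.4],[217.2,229.6],[223,252],[164.1,267]]
print("block",tri(bs,bt)[0],rect(L*[.03,.08],bs,bt))
xs=[[282.8,219.4],[282.4,163.8],[331,163.8],[343.2,218.6]];xt=[[274.2,225],[376,206.7],[386.8,264.3],[285.5,283.3]]
print("box",tri(xs,xt)[0],rect(L*[.075,.13],xs,xt))
vs=[[287.8,215.6],[285,165.4],[328.2,164.6],[339,214.8]];vt=[[279.8,227.8],[372.2,210.8],[382.2,261.8],[289.2,278.8]]
V=tri(vs,vt)[0];print("bolts",V,V.mean(0))
q,_=rect(L*[.075,.13],xs,xt)
def bp(x,y,z):c,s=np.cos(q[2]),np.sin(q[2]);return [q[0]+c*x-s*y,q[1]+s*x+c*y,z]
K=bp(0,-.085,.097);print("keyway model",K,proj("top",K),proj("side",K),"from top px",ray("top",(364.5,238.9),.097))
H=bp(0,.035,.09);print("hinge",H,proj("top",H),proj("side",H))
for a in np.arange(1.5,2.3,.1):
    E=bp(0,.035-.085*np.cos(a),.09+.085*np.sin(a));print(round(a,2),proj("top",E),proj("side",E))
b,_=rect(L*[.03,.08],bs,bt)
c,s=np.cos(b[2]),np.sin(b[2])
for y in(.035,-.035):
    for z in (.04,.063,.081):
        k=[b[0]-s*y,b[1]+c*y,z];print(k,proj("top",k),proj("side",k))
E
```

```text
block [[0.5044 0.2801 0.042 ]
 [0.5464 0.1249 0.0414]
 [0.4878 0.1081 0.0387]
 [0.4456 0.2627 0.0424]] (array([0.496 , 0.194 , 0.2674, 0.0412]), np.float64(1.041206034340746))
box [[ 0.5621 -0.026   0.0855]
 [ 0.6124 -0.2865  0.0843]
 [ 0.4656 -0.3156  0.0824]
 [ 0.4129 -0.0582  0.0839]] (array([ 0.5132, -0.1711,  0.1974,  0.0847]), np.float64(1.537228492197812))
bolts [[ 0.5534 -0.0407  0.0874]
 [ 0.6019 -0.2764  0.0859]
 [ 0.4725 -0.3026  0.0868]
 [ 0.4246 -0.0672  0.0873]] [ 0.5131 -0.1717  0.0868]
keyway model [np.float64(0.5298970466398123), np.float64(-0.25442593477155406), 0.097] [[364.2604 238.4412]] [[308.0858 168.4684]] from top px [ 0.5288 -0.255   0.097 ]
hinge [np.float64(0.5063646803736184), np.float64(-0.13675593970945804), 0.09] [[317.2064 246.7313]] [[311.0369 194.6173]]
1.5 [[323.6535 247.0477]] [[312.3465 167.1335]]
1.6 [[320.0941 247.6866]] [[312.6068 168.8608]]
1.7 [[316.5049 248.315 ]] [[312.8538 170.8844]]
1.8 [[312.9307 248.925 ]] [[313.0843 173.1858]]
1.9 [[309.4161 249.509 ]] [[313.2954 175.742 ]]
2.0 [[306.004 250.06 ]] [[313.484  178.5255]]
2.1 [[302.7355 250.5715]] [[313.6476 181.5047]]
2.2 [[299.6485 251.0378]] [[313.7839 184.6446]]
[np.float64(0.48679950059812066), np.float64(0.2277775743700624), 0.04] [[177.9163 250.786 ]] [[297.9441 318.2642]]
[np.float64(0.48679950059812066), np.float64(0.2277775743700624), 0.063] [[176.0028 251.0567]] [[298.2115 311.5605]]
[np.float64(0.48679950059812066), np.float64(0.2277775743700624), 0.081] [[174.4495 251.2764]] [[298.4279 306.1358]]
[np.float64(0.5052928537669827), np.float64(0.16026464310077343), 0.04] [[203.4842 244.3563]] [[294.205  291.5645]]
[np.float64(0.5052928537669827), np.float64(0.16026464310077343), 0.063] [[202.0983 244.4944]] [[294.3894 284.8276]]
[np.float64(0.5052928537669827), np.float64(0.16026464310077343), 0.081] [[200.9732 244.6066]] [[294.5382 279.388 ]]
```

```bash
cat > to.py <<'E'
import sys,numpy as np
from station import arm
from scipy.spatial.transform import Rotation as R
s=arm.get_state();x,y,z,w=map(float,sys.argv[1:5])
M=R.from_euler("xyz",s["ee_rot"])
d=M.inv().apply(np.array([x,y,z])-s["eef_pos"])
t=-((w-s["ee_rot"][2]+np.pi)%(2*np.pi)-np.pi)
print("shift",d.round(4),"turn",round(t,3),"now",s["eef_pos"].round(4),s["ee_rot"].round(3),"F",s["force"].round(1),"q6",s["q"][5].round(2),"t",round(s["t"],2),"w",s["width"].round(4),"gf",round(s["gripper_force"],1))
E
python3 to.py .4917 -.0632 .227 -1.374
```

```text
Traceback (most recent call last):
  File "to.py", line 8, in <module>
    print("shift",d.round(4),"turn",round(t,3),"now",s["eef_pos"].round(4),s["ee_rot"].round(3),"F",s["force"].round(1),"q6",s["q"][5].round(2),"t",round(s["t"],2),"w",s["width"].round(4),"gf",round(s["gripper_force"],1))
                                                                                                                                                                        ^^^^^^^^^^^^^^^^
AttributeError: 'float' object has no attribute 'round'
```

```bash
sed -i 's/s\["width"\].round(4)/round(float(s["width"]),4)/' to.py
python3 to.py .4917 -.0632 .227 -1.374
```

```text
shift [ 4.924e-01  6.172e-01 -3.000e-04] turn 1.13 now [0.1629 0.6546 0.2257] [ 3.14  -0.    -0.244] F [0.2 0.7 0.3] q6 -0.29 t 0.1 w 0.0876 gf 0.0
```

The manual's scale: shifts go in units of 5 mm and turns go in units of 0.25 rad. Converting my numbers, 0.617 m is 123.4, 0.492 m is 98.4, 1 rad is 4.

>>> creep_tool([
  [[0,5,6.2,0,0.4],[0,10,12.4,0,0.8],[0,15,18.8,0,1.2],[0,20,25,0,1.6],[0,25,31.4,0,2],[0,30,37.6,0,2.4],[0,35,43.8,0,2.8],[0,40,50,0,3.2],[0,45,56.4,0,3.6],[0,50,62.6,0,4],[0,55,69,0,4.52],[0,60,75.2,0,4.52],[0,65,81.4,0,4.52],[0,70,87.8,0,4.52],[0,75,94,0,4.52],[0,80,100,0,4.52],[0,85,106.6,0,4.52],[0,90,112.8,0,4.52],[0,95,119,0,4.52],[0,98.4,123.4,0,4.52]],
], clamp_n=20)

```text
t: 1.77
eef_pos: [0.4921, -0.0653, 0.2263]
ee_rot: [3.141, -0.0, -1.375]
force: [0.3, 1.7, 0.9]
width: 0.0004
gripper_force: 0.0
```

```bash
python3 to.py .4917 -.0632 .135 -1.374
```

```text
shift [-0.0022 -0.0001  0.0913] turn -0.001 now [ 0.4921 -0.0653  0.2263] [ 3.141 -0.    -1.375] F [0.3 1.7 0.9] q6 -0.07 t 1.77 w 0.0004 gf 0.0
```

>>> creep_tool([
  [[0,0,0,6,0],[0,0,0,12,0],[0,0,0,18,0],[0,3,0,18,0],[0,6,0,18,0],[0,8,0,18,0],[0,10,0,18,0],[0,12,0,18,0],[0,14,0,18,0],[0,16,0,18,0],[0,18,0,18,0]],
])

```text
t: 2.68
eef_pos: [0.5091, -0.1515, 0.1366]
ee_rot: [-3.142, 0.0, -1.374]
force: [-0.3, 2.3, -0.8]
width: 0.0006
gripper_force: 0.7
```

```bash
python3 - <<'E'
from station import arm
print(arm.get_state()["q"].round(3))
E
python3 to.py .5119 -.1642 .094 -1.374
```

```text
[ 0.08   0.202 -0.428 -0.    -0.94   0.117]
shift [ 0.013  -0.0003  0.0426] turn 0.0 now [ 0.5091 -0.1515  0.1366] [-3.142  0.    -1.374] F [-0.3  2.3 -0.8] q6 0.12 t 2.68 w 0.0006 gf 0.7
```

>>> creep_tool([
  [[0,1.6,0,2,0],[0,2.6,0,3.6,0],[0,2.6,0,5.2,0],[0,2.6,0,6.8,0],[0,2.6,0,7.6,0],[0,2.6,0,8.4,0],[0,2.6,0,8.4,0]],
])

```text
t: 3.27
eef_pos: [0.5109, -0.1631, 0.0934]
ee_rot: [3.14, 0.001, -1.374]
force: [0.0, 0.4, 0.4]
width: 0.0008
gripper_force: 0.0
```

```bash
python3 to.py .5119 -.1642 .092 -1.374; python3 - <<'E'
from station import arm
import cv2
im=arm.grab_frame("side")[150:250,265:365,::-1]
cv2.imwrite("pics/h1.png",cv2.resize(im,None,fx=5,fy=5,interpolation=cv2.INTER_CUBIC))
E
```

```text
shift [ 0.0012 -0.0008  0.0014] turn 0.0 now [ 0.5109 -0.1631  0.0934] [ 3.140e+00  1.000e-03 -1.374e+00] F [0.  0.4 0.4] q6 0.14 t 3.27 w 0.0008 gf 0.0
```

View pics/h1.png

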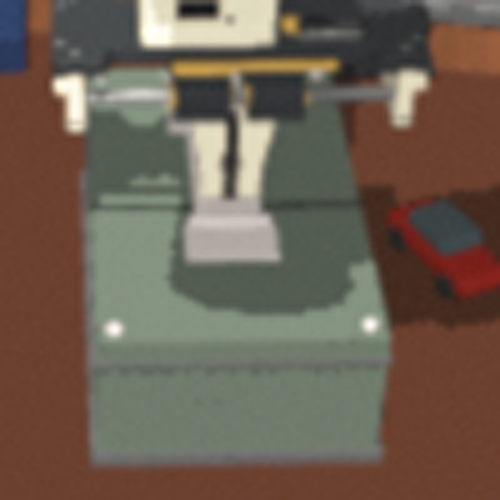

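The fingers are over the hinge plate, so the hasp is nearly shut. The contact force is still about 0, so I'll press further.

Scaled: 0.003 m is 0.6, 0.002 m is 0.4.

>>> creep_tool([
  [[0,0,0,0.2,0],[0,0,0,0.4,0],[0,0,0,0.6,0],[0,0,0,0.6,0]],
])

```text
t: 3.65
eef_pos: [0.5118, -0.1633, 0.0923]
ee_rot: [-3.141, -0.0, -1.373]
force: [-2.5, 2.7, 5.7]
width: 0.0005
gripper_force: 2.7
```

>>> creep_tool([
  [[0,0,0,0.2,0],[0,0,0,0.4,0],[0,0,0,0.4,0]],
])

```text
t: 3.9
eef_pos: [0.5118, -0.1634, 0.092]
ee_rot: [-3.14, -0.001, -1.373]
force: [-8.5, 4.6, 22.3]
width: 0.0006
gripper_force: 11.2
```

Scaled: -0.11 m is -22, -0.07 m is -14.

>>> creep_tool([
  [[0,0,0,0.2,0],[0,0,0,0.2,0],[0,0,0,-6,0],[0,0,0,-14,0],[0,0,0,-22,0]],
])

```text
t: 4.32
eef_pos: [0.5107, -0.1634, 0.2006]
ee_rot: [3.14, 0.0, -1.374]
force: [1.5, 0.0, 0.6]
width: 0.0004
gripper_force: 0.0
```

```bash
python3 - <<'E'
from station import arm
import cv2
im=arm.grab_frame("side")
cv2.imwrite("pics/h2.png",cv2.resize(im[150:250,265:365,::-1],None,fx=5,fy=5,interpolation=cv2.INTER_CUBIC))
E
python3 to.py .4868 .2278 .2 -1.304
```

```text
shift [-0.3902 -0.0495  0.0086] turn -0.068 now [ 0.5152 -0.1644  0.2099] [-3.131 -0.005 -1.372] F [ 4.  -1.1  9.7] q6 0.14 t 4.37 w 0.0004 gf 0.0
```

View pics/h2.png

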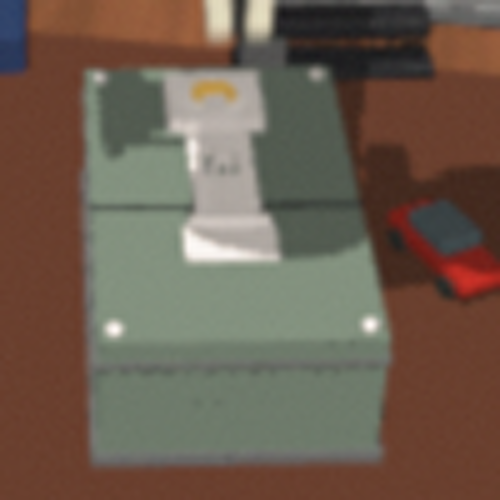

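The hasp now lies flat over the staple. Next, the key.

Scaled: -0.39 m is -78, -0.2 m is -40, -0.07 rad is -0.28.

>>> creep_tool([
  [[0.04,-8,-1,0,0],[0.04,-16,-2,0,0],[0.04,-24,-3,0,0],[0.04,-32,-4,0,0],[0.04,-40,-5,0,-0.28],[0.04,-48,-6,0,-0.28],[0.04,-56,-7,0,-0.28],[0.04,-64,-8,0,-0.28],[0.04,-72,-9,0,-0.28],[0.04,-78,-9.8,0,-0.28],[0.04,-78,-9.8,0,-0.28],[0.04,-78,-9.8,0,-0.28],[0.04,-78,-9.8,0,-0.28]],
])

```text
t: 5.45
eef_pos: [0.483, 0.2284, 0.1994]
ee_rot: [3.141, -0.0, -1.303]
force: [-0.4, -0.8, -0.6]
width: 0.0402
gripper_force: 0.0
```

```bash
python3 to.py .4868 .2278 .047 -1.304
```

```text
shift [ 0.0016 -0.0036  0.1524] turn 0.001 now [0.483  0.2284 0.1994] [ 3.141 -0.    -1.303] F [-0.4 -0.8 -0.6] q6 -0.54 t 5.45 w 0.0402 gf 0.0
```

Scaled: 0.152 m is 30.4, 0.14 m is 28.

>>> creep_tool([
  [[0.04,0.32,-0.72,6,0],[0.04,0.32,-0.72,14,0],[0.04,0.32,-0.72,22,0],[0.04,0.32,-0.72,28,0],[0.04,0.32,-0.72,30.4,0],[0.04,0.32,-0.72,30.4,0],[0.04,0.32,-0.72,30.4,0]],
], clamp_n=12)

```text
t: 6.03
eef_pos: [0.4874, 0.2267, 0.0475]
ee_rot: [3.141, -0.001, -1.305]
force: [0.1, -0.8, -0.4]
width: 0.04
gripper_force: 0.0
```

```bash
python3 to.py .4868 .2278 .047 -1.304
```

```text
shift [-0.0012  0.0003  0.0005] turn -0.001 now [0.4874 0.2267 0.0475] [ 3.141e+00 -1.000e-03 -1.305e+00] F [ 0.1 -0.8 -0.4] q6 -0.53 t 6.03 w 0.04 gf 0.0
```

>>> creep_tool([
  [[0,0,0,0,0],[0,0,0,0,0],[0,0,0,0,0],[0,0,0,0,0],[0,0,0,0,0],[0,0,0,0,0]],
], clamp_n=12)

```text
t: 6.53
eef_pos: [0.4875, 0.2282, 0.0482]
ee_rot: [-3.141, 0.0, -1.304]
force: [-1.1, -0.2, 4.7]
width: 0.0098
gripper_force: 12.0
```

```bash
python3 to.py .4868 .2278 .047 -1.304
```

```text
shift [0.0002 0.0007 0.0012] turn 0.0 now [0.4875 0.2282 0.0482] [-3.141  0.    -1.304] F [-1.1 -0.2  4.7] q6 -0.54 t 6.53 w 0.0098 gf 12.0
```

>>> creep_tool([
  [[0,0,0,0,0],[0,0,0,0,0],[0,0,0,-2,0],[0,0,0,-5,0],[0,0,0,-10,0],[0,0,0,-16,0],[0,0,0,-24,0],[0,0,0,-30,0],[0,0,0,-30,0]],
], clamp_n=45)

```text
t: 7.28
eef_pos: [0.4901, 0.2298, 0.2051]
ee_rot: [-3.132, 0.003, -1.303]
force: [1.3, 0.5, -1.0]
width: 0.0098
gripper_force: 45.0
```

```bash
python3 to.py .5295 -.2546 .185 .197
```

```text
shift [0.4776 0.0905 0.0175] turn -1.5 now [0.4901 0.2298 0.2051] [-3.132e+00  3.000e-03 -1.303e+00] F [ 1.3  0.5 -1. ] q6 -0.54 t 7.28 w 0.0098 gf 45.0
```

>>> creep_tool([
  [[0,7,1.2,0,-0.4],[0,14,2.6,0,-0.8],[0,21,3.8,0,-1.2],[0,28,5.2,0,-1.6],[0,35,6.4,0,-2],[0,42,7.6,0,-2.4],[0,49,9,0,-2.8],[0,56,10.2,0,-3.2],[0,63,11.4,0,-3.6],[0,70,12.8,0,-4],[0,77,14,0,-4.4],[0,84,15.4,0,-4.8],[0,90,16.4,0,-5.2],[0,95.2,17.3,0,-5.6],[0,95.2,17.3,0,-6],[0,95.2,17.3,0,-6],[0,95.2,17.3,2.4,-6],[0,95.2,17.3,2.4,-6],[0,95.2,17.3,2.4,-6]],
])

```text
t: 8.87
eef_pos: [0.5288, -0.2533, 0.1854]
ee_rot: [-3.141, 0.001, 0.195]
force: [-0.0, 0.4, 0.2]
width: 0.0095
gripper_force: 45.0
```

```bash
python3 to.py .5295 -.2546 .155 .197
python3 - <<'E'
from station import arm
import cv2,numpy as np
a=arm.grab_frame("side")[110:230,250:370,::-1];b=arm.grab_frame("top")[190:290,290:420,::-1]
f=lambda i,k:cv2.resize(i,None,fx=k,fy=k,interpolation=cv2.INTER_CUBIC)
a=cv2.resize(a,(400,400),interpolation=2);cv2.imwrite("pics/k1.png",a)
E
```

```text
shift [0.0004 0.0014 0.0304] turn -0.002 now [ 0.5288 -0.2533  0.1854] [-3.141e+00  1.000e-03  1.950e-01] F [-0.   0.4  0.2] q6 1.88 t 8.87 w 0.0095 gf 45.0
```

View pics/k1.png

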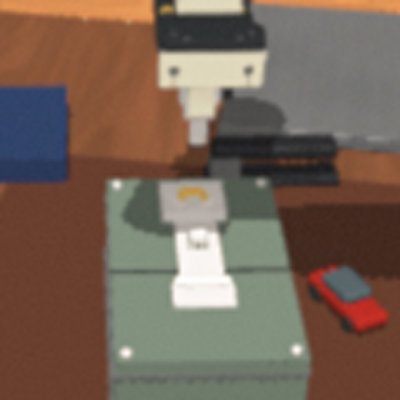

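The key hangs straight above the lock, with its blade tip at about side px (309,152) and the hasp flat. I'll lower it gently.

>>> creep_tool([
  [[0,0.08,0.28,3,0],[0,0.08,0.28,6,0],[0,0.08,0.28,9,0],[0,0.08,0.28,10,0],[0,0.08,0.28,10.6,0],[0,0.08,0.28,11,0],[0,0.08,0.28,11,0]],
])

```text
t: 9.55
eef_pos: [0.5305, -0.2553, 0.1311]
ee_rot: [3.141, -0.001, 0.196]
force: [0.2, -0.3, -0.7]
width: 0.0097
gripper_force: 45.0
```

```bash
python3 to.py .5295 -.2546 .105 .197
```

```text
shift [-0.0008 -0.0008  0.0261] turn -0.001 now [ 0.5305 -0.2553  0.1311] [ 3.141e+00 -1.000e-03  1.960e-01] F [ 0.2 -0.3 -0.7] q6 1.88 t 9.55 w 0.0097 gf 45.0
```

Scaled: 0.004 m is 0.8, 0.003 m is 0.6.

>>> creep_tool([
  [[0,0,0,0.2,0],[0,0,0,0.4,0],[0,0,0,0.6,0],[0,0,0,0.8,0],[0,0,0,0.8,0]],
])

```text
t: 9.97
eef_pos: [0.5303, -0.2553, 0.1267]
ee_rot: [3.141, -0.001, 0.196]
force: [0.2, 0.1, -0.7]
width: 0.0096
gripper_force: 45.0
```

```bash
python3 to.py .5295 -.2546 .105 .197
```

```text
shift [-0.0007 -0.0009  0.0217] turn -0.001 now [ 0.5303 -0.2553  0.1267] [ 3.141e+00 -1.000e-03  1.960e-01] F [ 0.2  0.1 -0.7] q6 1.88 t 9.97 w 0.0096 gf 45.0
```

The tip is 6 mm in with no contact force. I'll go on to the pins with small turns to and fro.

>>> creep_tool([
  [[0,0,0,0.2,0],[0,0,0,0.4,0],[0,0,0,0.6,0],[0,0,0,0.8,0],[0,0,0,1,0.16],[0,0,0,1.2,-0.16],[0,0,0,1.4,0.16],[0,0,0,1.4,-0.16],[0,0,0,1.4,0]],
])

```text
t: 10.72
eef_pos: [0.5306, -0.2561, 0.1199]
ee_rot: [3.14, -0.001, 0.201]
force: [1.8, -4.5, -1.5]
width: 0.0099
gripper_force: 45.0
```

```bash
python3 to.py .5295 -.2546 .105 .197
```

```text
shift [-0.0008 -0.0017  0.0149] turn 0.004 now [ 0.5306 -0.2561  0.1199] [ 3.14e+00 -1.00e-03  2.01e-01] F [ 1.8 -4.5 -1.5] q6 1.89 t 10.72 w 0.0099 gf 45.0
```

Scaled: 0.006 m is 1.2, 0.005 m is 1, -0.05 rad is -0.2.

>>> creep_tool([
  [[0,0,0,0.4,0.2],[0,0,0,0.6,-0.2],[0,0,0,0.8,0.2],[0,0,0,1,-0.2],[0,0,0,1.2,0.2],[0,0,0,1.2,-0.2],[0,0,0,1.2,0]],
])

```text
t: 11.3
eef_pos: [0.5308, -0.2555, 0.1143]
ee_rot: [3.141, -0.001, 0.203]
force: [0.8, 0.4, 2.3]
width: 0.01
gripper_force: 45.0
```

```bash
python3 to.py .5295 -.2546 .105 .197
```

```text
shift [-0.0011 -0.0012  0.0093] turn 0.006 now [ 0.5308 -0.2555  0.1143] [ 3.141e+00 -1.000e-03  2.030e-01] F [0.8 0.4 2.3] q6 1.89 t 11.3 w 0.01 gf 45.0
```

Scaled: 0.008 m is 1.6, 0.007 m is 1.4, -0.05 rad is -0.2.

>>> creep_tool([
  [[0,0,0,0.4,0.2],[0,0,0,0.8,-0.2],[0,0,0,1,0.2],[0,0,0,1.2,-0.2],[0,0,0,1.4,0.2],[0,0,0,1.6,-0.2],[0,0,0,1.6,0]],
])

```text
t: 11.88
eef_pos: [0.5304, -0.2555, 0.1057]
ee_rot: [3.141, -0.001, 0.203]
force: [0.6, -1.0, 0.5]
width: 0.0095
gripper_force: 45.0
```

```bash
python3 to.py .5295 -.2546 .105 .197
```

```text
shift [-0.0007 -0.001   0.0007] turn 0.006 now [ 0.5304 -0.2555  0.1057] [ 3.141e+00 -1.000e-03  2.030e-01] F [ 0.6 -1.   0.5] q6 1.89 t 11.88 w 0.0095 gf 45.0
```

>>> creep_tool([
  [[0,0,0,0.2,0.16],[0,0,0,0.4,-0.16],[0,0,0,0.5,0.16],[0,0,0,0.6,0],[0,0,0,0.6,0]],
])

```text
t: 12.3
eef_pos: [0.5309, -0.2556, 0.1051]
ee_rot: [3.14, -0.002, 0.199]
force: [-4.1, 3.4, 17.8]
width: 0.0098
gripper_force: 45.0
```

```bash
python3 to.py .5295 -.2546 .105 .197
```

```text
shift [-0.0012 -0.0013  0.0001] turn 0.002 now [ 0.5309 -0.2556  0.1051] [ 3.14e+00 -2.00e-03  1.99e-01] F [-4.1  3.4 17.8] q6 1.89 t 12.3 w 0.0098 gf 45.0
```

It's home: TCP at 0.105 as predicted, with 18 N down. Now turn it.

Scaled: 0.1 rad is 0.4.

>>> creep_tool([
  [[0,0,0,0,0],[0,0,0,0,0],[0,0,0,0,0.4],[0,0,0,0,0.8],[0,0,0,0,1.2],[0,0,0,0,1.6],[0,0,0,0,2],[0,0,0,0,2.4],[0,0,0,0,2.8],[0,0,0,0,3.2],[0,0,0,0,3.2]],
], clamp_n=60)

```text
t: 13.22
eef_pos: [0.5312, -0.2556, 0.1051]
ee_rot: [-3.141, -0.003, -0.609]
force: [-2.1, 3.4, 16.8]
width: 0.0096
gripper_force: 60.0
```

```bash
python3 to.py .5295 -.2546 .105 -1.373
```

```text
shift [-0.002   0.0001  0.0001] turn 0.764 now [ 0.5312 -0.2556  0.1051] [-3.141e+00 -3.000e-03 -6.090e-01] F [-2.1  3.4 16.8] q6 1.08 t 13.22 w 0.0096 gf 60.0
```

Scaled: 0.87 rad is 3.48.

>>> creep_tool([
  [[0,0,0,0,0.4],[0,0,0,0,0.8],[0,0,0,0,1.2],[0,0,0,0,1.6],[0,0,0,0,2],[0,0,0,0,2.4],[0,0,0,0,2.8],[0,0,0,0,3.08],[0,0,0,0,3.32],[0,0,0,0,3.48],[0,0,0,0,3.48],[0,0,0,0,3.48]],
], clamp_n=60)

```text
t: 14.22
eef_pos: [0.531, -0.2556, 0.105]
ee_rot: [-3.139, -0.002, -1.473]
force: [-2.9, 2.8, 17.5]
width: 0.0095
gripper_force: 60.0
```

```bash
python3 to.py .5295 -.2546 .105 -1.373; python3 - <<'E'
from station import arm
print(arm.get_state()["moment"])
import cv2
im=arm.grab_frame("side")[130:230,260:360,::-1]
cv2.imwrite("pics/f.png",cv2.resize(im,None,fx=5,fy=5,interpolation=cv2.INTER_CUBIC))
E
```

```text
shift [-0.0012  0.0014  0.    ] turn -0.1 now [ 0.531  -0.2556  0.105 ] [-3.139e+00 -2.000e-03 -1.473e+00] F [-2.9  2.8 17.5] q6 0.21 t 14.22 w 0.0095 gf 60.0
[1.51062205 1.30690441 0.07323169]
```

View pics/f.png

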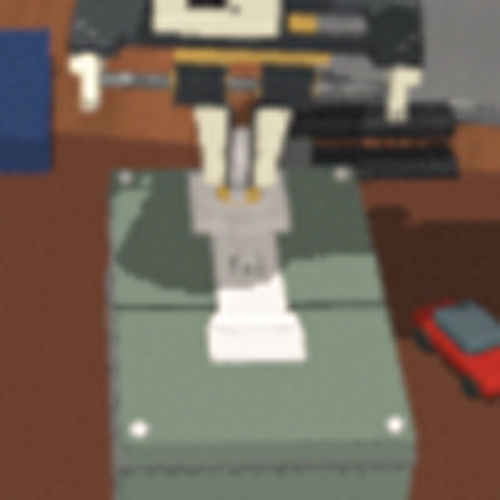

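The key is turned, the hasp is flat and the fingers are gripping. I'll turn a little further to check that the stop has been reached.

Scaled: 0.1 rad is 0.4.

>>> creep_tool([
  [[0,0,0,0,0.2],[0,0,0,0,0.4],[0,0,0,0,0.4],[0,0,0,0,0.4]],
], clamp_n=60)

```text
t: 14.6
eef_pos: [0.531, -0.2556, 0.105]
ee_rot: [-3.139, -0.001, -1.573]
force: [-3.6, 4.5, 16.9]
width: 0.0095
gripper_force: 60.0
```

```bash
python3 - <<'E'
from station import arm
s=arm.get_state();print(s["moment"],s["ee_rot"],s["force"])
E
```

```text
[1.50366058 1.29134882 0.07096454] [-3.13907561e+00 -1.25126503e-03 -1.57288065e+00] [-3.63775715  4.53835234 16.85193573]
```

Scaled: 0.06 rad is 0.24.

>>> creep_tool([
  [[0,0,0,0,0.12],[0,0,0,0,0.24],[0,0,0,0,0.24]],
], clamp_n=60)

```text
t: 14.85
eef_pos: [0.531, -0.2557, 0.105]
ee_rot: [-3.139, -0.001, -1.634]
force: [-3.2, 2.5, 16.3]
width: 0.01
gripper_force: 60.1
```

```bash
python3 - <<'E'
from station import arm
s=arm.get_state();print(s["moment"],s["ee_rot"],s["force"])
E
```

```text
[1.32560043 1.26914358 0.43161266] [-3.13912547e+00 -1.39606187e-03 -1.63369870e+00] [-3.22008734  2.52664208 16.33262898]
```

>>> creep_tool([
  [[0,0,0,0,0.12],[0,0,0,0,0.24],[0,0,0,0,0.24]],
], clamp_n=60)

```text
t: 15.1
eef_pos: [0.531, -0.2558, 0.1051]
ee_rot: [-3.139, -0.001, -1.693]
force: [-3.5, 3.5, 16.3]
width: 0.0094
gripper_force: 60.4
```

```bash
python3 - <<'E'
from station import arm
s=arm.get_state();print(s["moment"],s["ee_rot"],s["force"])
import cv2
im=arm.grab_frame("side")[150:200,280:340,::-1]
cv2.imwrite("pics/f2.png",cv2.resize(im,None,fx=12,fy=12,interpolation=cv2.INTER_CUBIC))
E
```

```text
[1.1621262  1.24696418 0.8831587 ] [-3.13908304e+00 -1.48968459e-03 -1.69300082e+00] [-3.48526388  3.54642636 16.26746058]
```

View pics/f2.png

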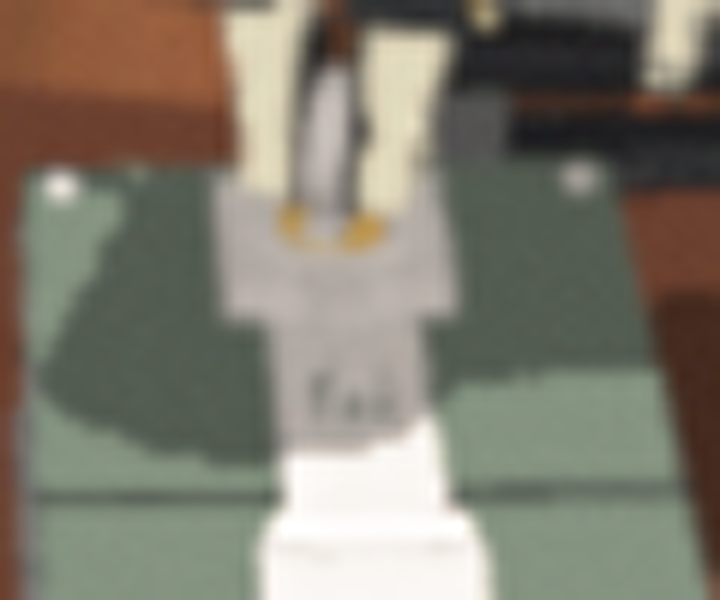

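The moment rises sharply to 0.88 N m, so the cylinder is on the stop. The picture shows the key edge-on (turned), the bolt side over the hasp end, and the hasp flat. Handing in.

```bash
python3 -c "
from station import arm
print(arm.job_done())"
```

```text
the job is handed in; nothing more can be done
None
```

I handed the job in at about 15 s, with the hasp flat over the staple, the round key fully home and turned hard against the stop, and the gripper still holding it at about 60 N; the judge's verdict was not shown.

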